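Make up two shaft sets on storage spindles

ROBOT

A 7-joint arm with a two-finger parallel gripper is mounted at the origin on a cart in front of the work surface, level with it; the furniture and walls round the work are solid. World frame = base frame: x ahead of the robot, y to its left, z up, the work surface at z = 0. Lengths are in m, angles in rad, forces in N, time in s.
With the tool pointing down it reaches from about 0.425 to 0.875 m from the base axis. Payload 4.7 kg.
Tool frame: the origin (TCP) lies at the very end of the fingers, on their centre line; the grasp point (between the pads) lies behind it (ctrl.tcp_to_grasp is the y of the grasp point in the tool frame, in m); y points along the fingers, x is the direction in which the jaws open and shut, and the axes are right-handed (so a half turn about y gives the same grasp; the last joint's range is limited). The gripper opens to 87 mm and grips with 3 to 60 N. Pads are 19 mm wide; open, the fingers measure 117 mm over their backs; the gripper's body (75 mm by 190 mm) begins 51 mm behind the grasp point.
Start: joints at [1.156, 0.321, -0.07, 1.45, 0.023, 1.371, -0.057], TCP at [0.27, -0.591, 0.223] pointing down, gripper open.
Joint ranges: [-2.86, 2.86], [-0.3, 2.09], [-1.38, 1.24], [0.06, 2.45], [-1.56, 4.7], [0.09, 2.05], [-2.69, 2.69]. Speed limits (rad/s): [2.57, 2.57, 3.14, 3.14, 3.14, 3.14, 3.14].

INTERFACE

Orientations are given as a rotation vector (axis times angle).
In Python, from bench import ctrl, get_image, workorder gives the robot as it stands.
- The arm moves only by the tool drive_tool, never from a script. Its argument "increments" is text: rows parted by semicolons, each of 5 numbers parted by spaces: the shift along the tool's x, y, z in mm, then the turn about the tool's y in degrees, then the closure in counts, from 0 (fully open) to 255 (shut). In form: tx ty tz yaw fingers; .... A call has 1 to 20 rows; each row shifts and turns the commanded pose from where the row before left it, along the tool's axes as they then stand; what a row does not reach is not made up. A row lasts 1/8 s, in which the tool goes at most 62.5 mm and 10.7 degrees, less where a joint would pass 70% of its speed; a pose out of reach is approached as far as the arm can. A call is refused whole if a number of a shift passes 62.5 or a number of a turn 10.7, either way. A call with a gripper value outside its range is refused whole. The fingers move at their own pace and stop on an object; "squeeze" is the grip in N (left out, the last holds). Time passes only in rows, so rows that do not move let the fingers close. It gives the time, the measured TCP pose, the force and the opening at its end, in the units of the state.
- ctrl.get_state(): the state, without advancing time (a new reading comes with each control period).
- get_image(name): name is "side" or "top"; returns a dict with "img" (420x560x3 uint8, red, green, blue), "mtx" (3x3 intrinsics, pixels), "k1" (the pictures are not rectified: a ray, as slopes to the right and down, at radius r is drawn at 1 + k1 r^2 times it, then the intrinsics apply), "camera_from_world" (4x4, takes a point from world to camera coordinates). Camera axes: x right, y up, looking along -z (the intrinsics and any distortion apply to the point x, -y, -z); pixel columns grow to the right and rows downward; lengths in m; the calibration is good to about 2 mm. A picture is of the moment at which its call begins. There is no depth.
- workorder.close_job(): hands the job in, once; it reports no verdict.
The state is a dict: "time": time; "joint_positions": joint angles; "qd": joint speeds; "joint_torque": joint torques, N m; "position": TCP position; "tool_rot": TCP orientation; "ft_force": force on the tool from outside, world axes, zero at the start; "torque": the same for the moment, N m; "grip_width": opening from 0.0 (shut) to 1.0 (fully open).
Only numpy, scipy, OpenCV 4.12 (cv2) and the standard library are available. Lean on these libraries where they do the work, as an engineer would, in place of code of your own. Each camera call takes 0.05 s, during which the arm holds its last target.

TASK

Make up the parts of the two shafts on the storage spindles, threaded over the posts and lying flat on one another: on the blue spindle the ball bearing at the bottom, the brass sleeve on it and the round locknut on top; on the yellow spindle the green spacer at the bottom and the red collar on it. Leave the orange plug and the multimeter where they lie.

Things in the scene. Friction and masses are not known exactly. Their poses are not given: they have to be found in the camera images.
- blue_spindle: storage spindle with a blue square base, 84 x 84 mm (four rubber feet stick out 4 to 5 mm farther at the corners, below the base). Its origin is the centre of its underside on the bench. The top of its base is 12 mm above the bench; from the middle of the base rises an upright bare steel post, 10 mm in diameter, narrowing to a pointed tip over its last 9 mm; the tip is 64 mm above the bench. Fixed to the bench, upright.
- yellow_spindle: storage spindle with a yellow round base, 88 mm in diameter. Its origin is the centre of its underside on the bench. The top of its base is 12 mm above the bench; from the middle of the base rises an upright bare steel post, 10 mm in diameter, narrowing to a pointed tip over its last 9 mm; the tip is 64 mm above the bench. Fixed to the bench, upright.
- ball_bearing: bright steel ball bearing: 62 mm outside, bore about 20 mm, 16 mm high, 0.2 kg. Lies flat; origin at the centre of its underside, z axis up along its bore; either face looks alike and its turn about z does not matter.
- locknut: dark grey steel round locknut, a plain ring with four narrow black notches in its rim: 50 mm outside, bore 21 mm, 15 mm high, 0.13 kg. Lies flat; origin at the centre of its underside, z axis up along its bore; either face looks alike and its turn about z does not matter.
- brass_sleeve: yellowish brass sleeve: 40 mm outside, bore 21 mm, 18 mm high, 0.11 kg. Lies flat; origin at the centre of its underside, z axis up along its bore; either face looks alike and its turn about z does not matter.
- green_spacer: green plastic spacer ring with thick walls: 54 mm outside, bore 21 mm, 14 mm high, 0.08 kg. Lies flat; origin at the centre of its underside, z axis up along its bore; either face looks alike and its turn about z does not matter.
- red_collar: red plastic collar: 44 mm outside, bore 21 mm, 24 mm high, 0.06 kg. Lies flat; origin at the centre of its underside, z axis up along its bore; either face looks alike and its turn about z does not matter.
- multimeter: red and black multimeter lying on the bench, about 150 x 68 x 50 mm, long side along its x axis, origin at the centre of its underside. To be left alone.
- hv_plug: orange electrical plug with a black end, lying on the bench, about 40 x 85 x 45 mm, long side along its y axis, origin at the centre of its underside. To be left alone.
Things that resemble listed ones, but are neither listed nor needed, are in the scene too. Of the things that look like the red_collar, the smallest one is meant.

How it is judged:
By the outcome, as a careful person would: the job done as asked, in the order asked, and still so for the second after the job is handed in, with the robot touching nothing.
It also fails if it takes over 96 s, if anything falls off the work surface, if the arm or the gripper's body presses on something with over 40 N, if the wrist force passes 120 N, or if a joint passes its speed limit or range.

## Working session

There is one attempt and no reset: what is moved stays moved. The work goes in short steps, Python scripts to look and compute and a tool call to move; the robot and the scene stay as the last step left them, time stands still between calls to the robot, and variables do not carry over. Pictures are saved under pics/ and viewed, and the job is handed in when it is done.

Besides the shell and the picture viewer there is one more tool, called as a command line: name --argument value ..., lists and objects as JSON in quotes. drive_tool: Moves the arm, as the interface text tells. Its arguments: {"type":"object","properties":{"increments":{"type":"string"},"squeeze":{"type":"number"}},"required":["increments"]}

```bash
ls; mkdir -p pics; cat > h.py <<'E'
import numpy as np, cv2, pickle
from bench import ctrl,get_image
def snap(n):
    out={}
    for c in ("side","top"):
        d=get_image(c); out[c]=d
        cv2.imwrite(f"pics/{n}_{c}.png",cv2.cvtColor(np.asarray(d["img"]),cv2.COLOR_RGB2BGR))
    pickle.dump(out,open(f"{n}.pkl","wb")); return out
E
python3 - <<'E'
from h import *
print(ctrl.get_state()); print(ctrl.tcp_to_grasp)
o=snap("a")
for c in o: print(c,o[c]["mtx"],o[c]["k1"],np.round(o[c]["camera_from_world"],3))
E
```

```text
pics
{'time': 0.0, 'joint_positions': array([ 1.1561189 ,  0.32182416, -0.07008185,  1.45165769,  0.02259018,
        1.37077151, -0.05689955]), 'qd': array([ 0.00170765, -0.00033881, -0.00016927,  0.00111995, -0.00092366,
        0.00056452,  0.00033758]), 'joint_torque': array([ 3.13586479e-04, -4.91283774e+01, -4.03807629e-01, -3.12527382e+01,
       -6.38326071e-02,  4.35631745e-02,  1.82720810e-04]), 'position': array([ 0.26997669, -0.59068953,  0.22146941]), 'tool_rot': array([-1.38111345,  0.88902017, -0.88635595]), 'ft_force': array([0.34729188, 0.34560491, 0.77040654]), 'torque': array([ 0.02360633, -0.02294757, -0.04140814]), 'grip_width': 0.9990115150448532}
-0.0187
side [[466.53919053   0.         286.23867662]
 [  0.         466.53919053 211.12557046]
 [  0.           0.           1.        ]] -0.032596527470806 [[-0.607 -0.794  0.01   0.391]
 [ 0.666 -0.502  0.553 -0.373]
 [-0.434  0.343  0.833 -0.992]
 [ 0.     0.     0.     1.   ]]
top [[395.83948203   0.         279.6432595 ]
 [  0.         395.83948203 208.42616996]
 [  0.           0.           1.        ]] -0.08037201781919084 [[ 1.000e-03 -1.000e+00 -6.000e-03  6.900e-02]
 [ 9.820e-01  0.000e+00  1.880e-01 -5.620e-01]
 [-1.880e-01 -6.000e-03  9.820e-01 -1.134e+00]
 [ 0.000e+00  0.000e+00  0.000e+00  1.000e+00]]
```

View pics/a_top.png

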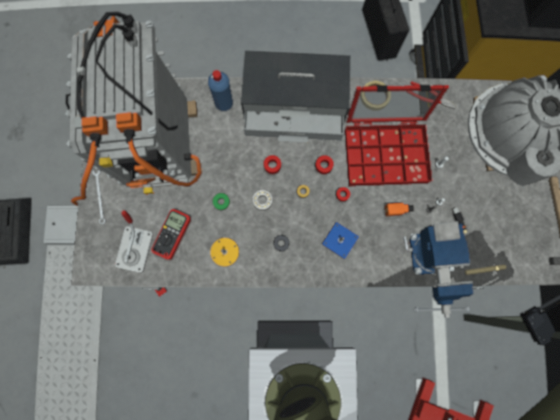

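View pics/a_side.png

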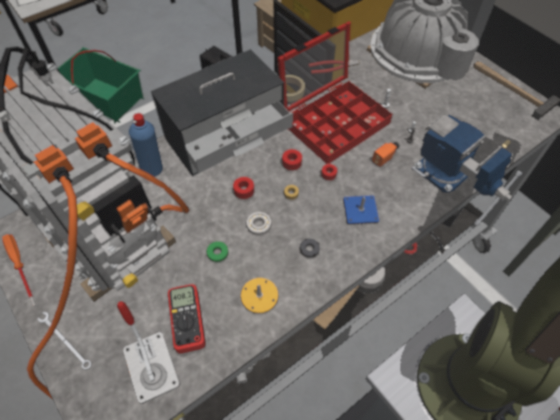

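```bash
python3 - <<'E'
from h import *
o=pickle.load(open("a.pkl","rb"))
t=np.asarray(o["top"]["img"])[140:270,205:365]; s=np.asarray(o["side"]["img"])[140:320,200:400]
cv2.imwrite("pics/a_tc.png",cv2.cvtColor(cv2.resize(t,None,fx=5,fy=5-.5,interpolation=cv2.INTER_CUBIC),cv2.COLOR_RGB2BGR)[:600])
cv2.imwrite("pics/a_sc.png",cv2.cvtColor(cv2.resize(s,(660,594),interpolation=cv2.INTER_CUBIC),cv2.COLOR_RGB2BGR))
E
```

```text
(no output)
```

View pics/a_tc.png

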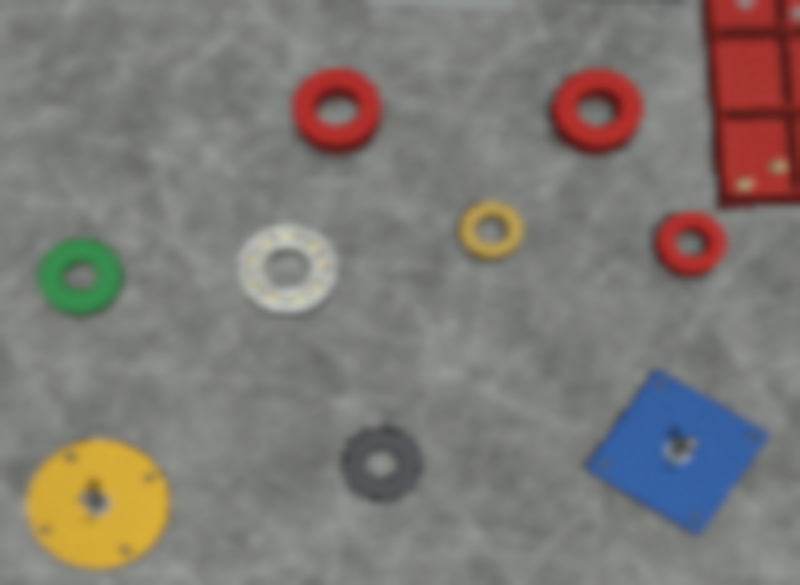

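View pics/a_sc.png

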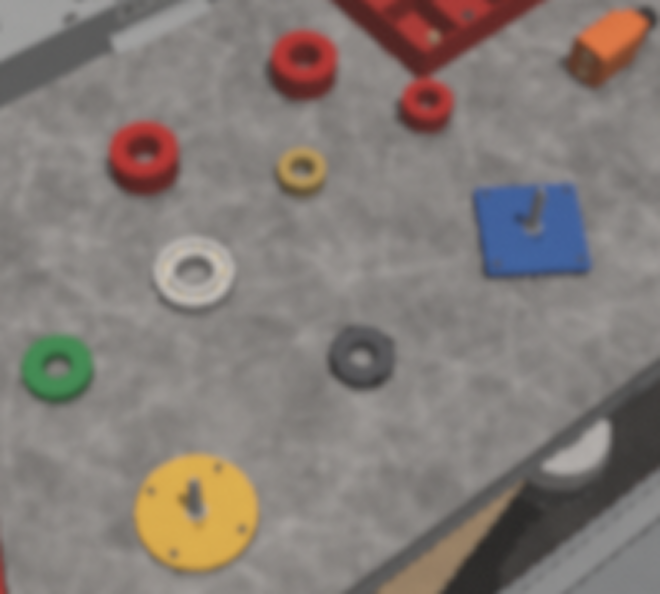

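```bash
cat >> h.py <<'E'
def ray(d,uv):
    m=d["mtx"]; a=(uv[0]-m[0,2])/m[0,0]; b=(uv[1]-m[1,2])/m[1,1]
    p=cv2.undistortPoints(np.array([[uv]],float),m,np.array([d["k1"],0,0,0,0]))[0,0]
    T=d["camera_from_world"]; R=T[:3,:3]; C=-R.T@T[:3,3]
    v=R.T@np.array([p[0],-p[1],-1.]); return C,v/np.linalg.norm(v)
def onplane(d,uv,z):
    C,v=ray(d,uv); return C+v*(z-C[2])/v[2]
def proj(d,P):
    T=d["camera_from_world"]; q=T[:3,:3]@np.asarray(P)+T[:3,3]
    p=np.array([q[0]/-q[2],-q[1]/-q[2]]); p=p*(1+d["k1"]*(p@p))
    return p*[d["mtx"][0,0],d["mtx"][1,1]]+d["mtx"][:2,2]
def tri(o,us,ut):
    A=[];b=[]
    for c,u in (("side",us),("top",ut)):
        C,v=ray(o[c],u); M=np.eye(3)-v[:,None]*v; A.append(M); b.append(M@C)
    P=np.linalg.lstsq(np.vstack(A),np.hstack(b),rcond=None)[0]
    C,v=ray(o["side"],us);w=P-C; r=np.linalg.norm(w-v*(v@w)); return P,r
def mask(img,col):
    g=cv2.resize(np.asarray(img),None,fx=4,fy=4,interpolation=cv2.INTER_CUBIC)
    H,S,V=[x.astype(int) for x in cv2.split(cv2.cvtColor(g,cv2.COLOR_RGB2HSV))]
    m={"red":((H<10)|(H>170))&(S>120),"green":(H>45)&(H<85)&(S>90),"blue":(H>100)&(H<125)&(S>110),
       "yellow":(H>15)&(H<32)&(S>80),"white":(V>160)&(S<80),"dark":(V<95)&(S<80)}[col]
    return m.astype(np.uint8)
def blob(img,col,seed,rad=30):
    m=mask(img,col); cs,_=cv2.findContours(m,cv2.RETR_EXTERNAL,cv2.CHAIN_APPROX_NONE)
    best=None
    for c in cs:
        if cv2.contourArea(c)<300: continue
        M=cv2.moments(cv2.convexHull(c)); u=np.array([M["m10"],M["m01"]])/M["m00"]
        u=(u-1.5)/4
        e=np.hypot(*(u-seed))
        if e<rad and (best is None or e<best[0]): best=(e,u,M["m00"]/16,cv2.boundingRect(c))
    return best
E
cat > m1.py <<'E'
from h import *
o=pickle.load(open("a.pkl","rb"))
L={"green":("green",(217,251),(221,201)),"bearing":("white",(259,222),(262,199)),"brass":("yellow",(291,191),(303,190)),
"nut":("dark",(310,247),(281,242)),"redS":("red",(329,171),(343,194)),"redA":("red",(243,187),(272,164)),"redB":("red",(291,158),(324,164)),
"yel":("yellow",(260,295),(224,251)),"blue":("blue",(361,209),(341,240))}
for n,(c,s,t) in L.items():
    a=blob(o["side"]["img"],c,s,12); b=blob(o["top"]["img"],c,t,12)
    if a is None or b is None: print(n,a,b); continue
    P,r=tri(o,a[1],b[1]); print(n,np.round(P*1000,1),"res",round(r*1000,1),"area",a[2],b[2],np.array(a[3])/4,np.array(b[3])/4)
# post tips
E
python3 m1.py
```

```text
green [593.3 254.2  13.1] res 0.3 area 300.9375 209.1875 [207.25 242.25  20.25  18.75] [213.   193.25  16.5   16.5 ]
bearing [597.7 124.9  21.3] res 0.4 area 385.5625 283.28125 [246.75 211.5   24.25  20.75] [253.   189.75  19.    19.25]
brass [625.5  -2.   16. ] res 0.4 area 161.5 129.1875 [284.   185.    14.75  14.  ] [296.75 184.75  13.    13.  ]
nut [464.1  66.4   8.7] res 0.1 area 280.53125 201.125 [299.5  239.25  19.25  18.75] [273.25 234.25  16.    17.25]
redS None (np.float64(0.4618317506055908), array([342.6162106 , 193.74310652]), 149.03125, (1345, 750, 56, 55))
redA [710.4  94.3  22. ] res 0.2 area 342.9375 248.78125 [233.5  177.25  20.25  21.  ] [263.75 155.5   17.5   18.25]
redB [710.1 -69.6  21.7] res 0.2 area 308.0625 255.0 [282.5  149.5   19.25  20.  ] [315.5 155.5  18.   18.5]
yel [435.8 239.   13. ] res 0.4 area 1077.96875 672.34375 [240.5  277.25  38.    36.25] [210.   237.5   29.25  29.25]
blue [ 471.9 -115.    10.5] res 0.5 area 771.5 703.53125 [344.25 196.5   34.    26.75] [322.75 222.75  35.25  35.5 ]
```

```bash
cat > m2.py <<'E'
from h import *
o=pickle.load(open("a.pkl","rb"))
im=np.asarray(o["side"]["img"]).copy()
im2=im.copy(); im2[:161]=[120,120,120]; im2[162:163,:]
a=blob(im,"red",(329,171),40); print(a)
a=blob(im2,"red",(329,171),12); b=blob(o["top"]["img"],"red",(343,194),12)
print(a); P,r=tri(o,a[1],b[1]); print(P,r)
c=im[155:185,310:350]; cv2.imwrite("pics/red.png",cv2.cvtColor(cv2.resize(c,None,fx=10,fy=10,interpolation=cv2.INTER_NEAREST),cv2.COLOR_RGB2BGR))
t=np.asarray(o["top"]["img"])
tiles=[im[190:230,340:385],im[275:315,240:285],t[220:260,320:365],t[232:272,203:248]]
tiles=[cv2.resize(x,(360,280),interpolation=cv2.INTER_NEAREST) for x in tiles]
cv2.imwrite("pics/posts.png",cv2.cvtColor(np.vstack([np.hstack(tiles[:2]),np.hstack(tiles[2:])]),cv2.COLOR_RGB2BGR))
E
python3 m2.py
```

```text
(np.float64(39.27394980723355), array([291.64899067, 158.86141543]), 308.0625, (1130, 598, 77, 80))
(np.float64(0.8656555915104762), array([328.74375766, 170.17313879]), 204.0, (1287, 645, 61, 73))
[ 0.61410722 -0.12468911  0.02560444] 0.0008788038588467905
```

View pics/posts.png

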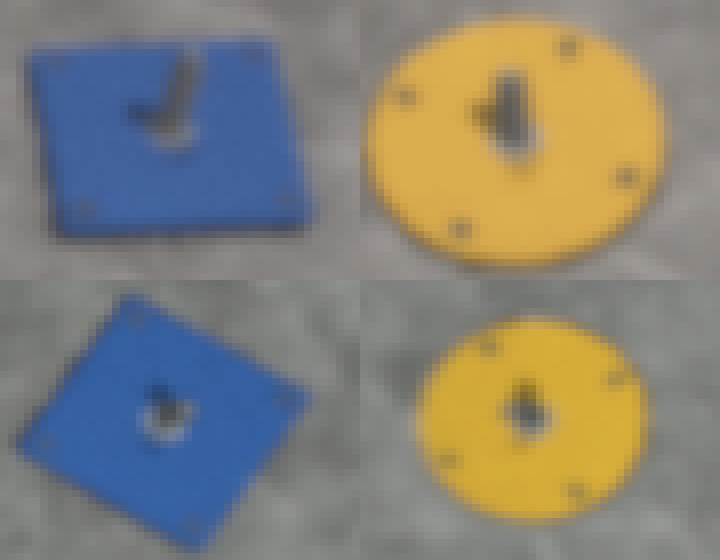

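View pics/red.png

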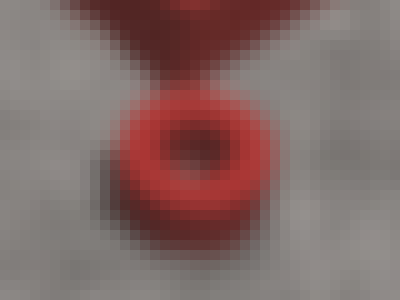

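```bash
cat > m3.py <<'E'
from h import *
import sys
o=pickle.load(open("a.pkl","rb"))
L={"green":("green",(217,251),(221,201),7),"bearing":("white",(259,222),(262,199),16),"brass":("yellow",(291,191),(303,190),9),
"nut":("dark",(310,247),(281,242),7.5),"redS":("red",(329,171),(343,194),12),
"yel":("yellow",(260,295),(224,251),12),"blue":("blue",(361,209),(341,240),12)}
for n,(c,s,t,z) in L.items():
    im=np.asarray(o["side"]["img"]).copy()
    if n=="redS": im[:163]=[120,120,120]
    a=blob(im,c,s,12); b=blob(o["top"]["img"],c,t,12)
    print(n,"side",np.round(onplane(o["side"],a[1],z/1000)*1000,1),"top",np.round(onplane(o["top"],b[1],z/1000)*1000,1))
# tips: pixel guesses from posts.png
for n,us,ut in (("blue",(340+187/8,190+52/7),(320+165/8,220+(400-280)/7)),("yel",(240+(510-360)/8,275+75/7),(203+(525-360)/8,232+(402-280)/7))):
    us=np.array(us)-.5; ut=np.array(ut)-.5
    P,r=tri(o,us,ut); print(n,"tip",np.round(P*1000,1),r, np.round(onplane(o["side"],us,.062)*1000,1),np.round(onplane(o["top"],ut,.062)*1000,1))
E
python3 m3.py
```

```text
green side [596.9 253.2   7. ] top [594.4 255.    7. ]
bearing side [601.  123.4  16. ] top [598.6 124.9  16. ]
brass side [629.7  -5.    9. ] top [626.9  -2.6   9. ]
nut side [464.6  65.9   7.5] top [464.1  66.3   7.5]
redS side [ 620.1 -130.5   12. ] top [ 616.5 -127.3   12. ]
yel side [436.5 239.   12. ] top [435.6 238.9  12. ]
blue side [ 471.7 -113.9   12. ] top [ 471.3 -115.1   12. ]
blue tip [ 472.5 -107.9   74. ] 0.0021007859845202305 [ 476.  -116.3   62. ] [ 475.7 -108.5   62. ]
yel tip [440.1 236.1  56.1] 0.00034987431866746646 [438.  237.7  62. ] [439.3 235.   62. ]
```

```bash
cat >> h.py <<'E'
from scipy.spatial.transform import Rotation as Ro
def st():
    s=ctrl.get_state(); R=Ro.from_rotvec(s["tool_rot"]).as_matrix()
    print("t",round(s["time"],2),"tcp",np.round(s["position"]*1000,1),"F",np.round(s["ft_force"],1),"grip",round(s["grip_width"],3),"yawx",round(np.degrees(np.arctan2(R[1,0],R[0,0])),2),"q7",np.round(s["joint_positions"][[0,6]],2))
    return s,R
def to(x,y,z,yaw=None):
    s,R=st(); d=np.array([x,y,z])-s["position"]*1000; 
    print("tool delta now-axes",np.round(R.T@d,1))
    if yaw is not None: 
        a=np.degrees(np.arctan2(R[1,0],R[0,0])); w=(yaw-a+180)%360-180; print("turn about world z",round(w,1),"=> tool y",round(-w,1))
E
python3 - <<'E'
from h import *
s,R=st(); print(R.round(3))
o=pickle.load(open("a.pkl","rb"))
for u in ((347,184),(430,184),(347,128)): print(onplane(o["top"],u,.02))
to(599.8,124.2,150,0); to(599.8,124.2,150,90)
E
```

```text
t 0.1 tcp [ 270.  -590.7  221.6] F [ 0.2 -0.6 -0.2] grip 1.001 yawx -65.43 q7 [ 1.16 -0.06]
[[ 0.416 -0.001  0.909]
 [-0.909  0.002  0.416]
 [-0.002 -1.    -0.   ]]
[ 0.64594628 -0.14078129  0.02      ]
[ 0.64662952 -0.40436166  0.02      ]
[ 0.83230017 -0.14718078  0.02      ]
t 0.1 tcp [ 270.  -590.7  221.6] F [ 0.2 -0.6 -0.2] grip 1.001 yawx -65.43 q7 [ 1.16 -0.06]
tool delta now-axes [-512.9   72.4  597.2]
turn about world z 65.4 => tool y -65.4
t 0.1 tcp [ 270.  -590.7  221.6] F [ 0.2 -0.6 -0.2] grip 1.001 yawx -65.43 q7 [ 1.16 -0.06]
tool delta now-axes [-512.9   72.4  597.2]
turn about world z 155.4 => tool y -155.4
```

drive_tool --increments "0 -25 0 8.2 0; 0 -25 0 8.2 0; 0 -25 0 8.2 0; -20 0 20 0 0; -40 0 20 0 0; -40 0 20 0 0; -40 0 20 0 0; -40 0 20 0 0; -40 0 20 0 0; -40 0 20 0 0; -40 0 20 0 0; -40 0 20 0 0"

```text
time: 1.6
position: [0.4507, -0.2498, 0.2972]
tool_rot: [-1.209, 1.21, -1.209]
ft_force: [0.3, -0.2, 0.4]
grip_width: 0.996
```

```bash
python3 -c "
from h import *
to(599.8,124.2,150,-90)"
```

```text
t 1.6 tcp [ 450.7 -249.8  297.2] F [ 0.3 -0.2  0.4] grip 0.996 yawx -90.03 q7 [ 0.74 -1.12]
tool delta now-axes [-374.1  147.2  148.9]
turn about world z 0.0 => tool y -0.0
```

drive_tool --increments "-40 0 15 0 0; -40 0 15 0 0; -40 0 15 0 0; -40 0 15 0 0; -40 10 15 0 0; -40 20 15 0 0; -40 30 15 0 0; -40 40 15 0 0; -34 40 15 0 0; -20 37 14 0 0; 0 0 0 0 0"

```text
time: 2.98
position: [0.597, 0.1242, 0.1166]
tool_rot: [-1.216, 1.213, -1.203]
ft_force: [0.3, -0.2, 0.1]
grip_width: 0.998
```

```bash
python3 -c "
from h import *
to(599.8,124.2,4,-90)
o=snap('b')
for c in o: print(c,proj(o[c],ctrl.get_state()['position']))"
```

```text
t 2.98 tcp [597.  124.2 116.6] F [ 0.3 -0.2  0.1] grip 0.998 yawx -89.84 q7 [ 0.24 -1.98]
tool delta now-axes [  0.  112.6   3.7]
turn about world z -0.2 => tool y 0.2
side [257.41630815 198.02464807]
top [261.14182923 191.01990938]
```

View pics/b_side.png

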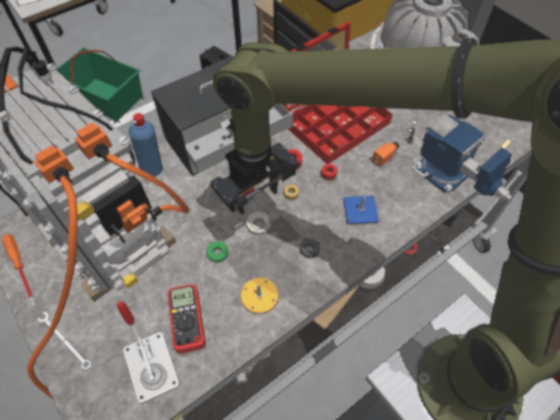

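View pics/b_top.png

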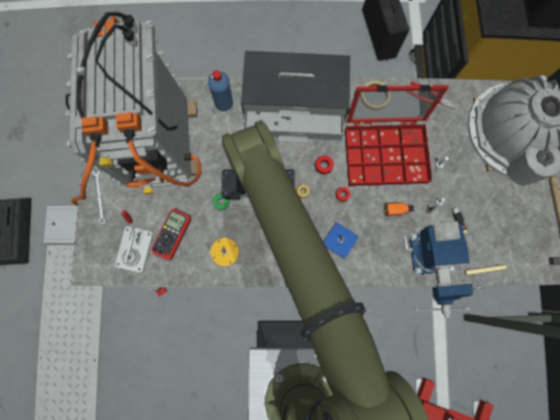

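```bash
cat >> h.py <<'E'
def crop(o,cam,name,c,w=80,k=8,mark=()):
    im=np.asarray(o[cam]["img"]); x,y=int(c[0]-w/2),int(c[1]-w*3/8)
    z=cv2.cvtColor(cv2.resize(im[y:y+w*3//4,x:x+w],None,fx=k,fy=k,interpolation=cv2.INTER_CUBIC),cv2.COLOR_RGB2BGR)
    for P in mark:
        u=proj(o[cam],np.array(P)/1000); cv2.drawMarker(z,(int((u[0]-x+.5)*k),int((u[1]-y+.5)*k)),(255,0,255),0,12,1)
    cv2.imwrite(f"pics/{name}.png",z)
E
python3 -c "
from h import *
o=pickle.load(open('b.pkl','rb'))
p=np.array([597,124.2,116.6])
crop(o,'side','bc',(257,205),80,8,[p,p+[0,43.5,0],p-[0,43.5,0],(600,124,16),(600,155,16),(600,93,16)])"
```

```text
(no output)
```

View pics/bc.png

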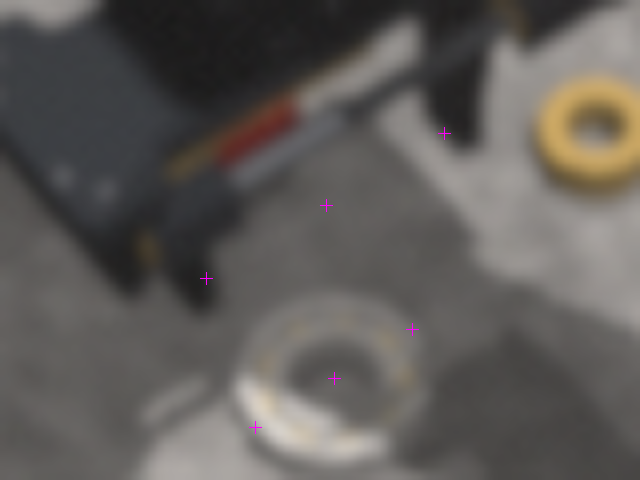

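drive_tool --increments "0 25 3 0 0; 0 25 0 0 0; 0 25 0 0 0; 0 20 0 0 0; 0 12 0 0 0; 0 5 0 0 0; 0 0 0 0 0" --squeeze 20

```text
time: 3.95
position: [0.6029, 0.1227, 0.0088]
tool_rot: [-1.209, 1.209, -1.21]
ft_force: [-0.4, -0.4, -0.3]
grip_width: 1.001
```

```bash
python3 -c "
from h import *
to(599.8,124.2,4,-90)
o=snap('c');p=ctrl.get_state()['position']*1000
crop(o,'side','cc',(257,215),80,8,[p,p+[0,43.5,0],p-[0,43.5,0]])"
```

```text
t 3.95 tcp [602.9 122.7   8.8] F [-0.4 -0.4 -0.3] grip 1.001 yawx -90.03 q7 [ 0.21 -2.04]
tool delta now-axes [-1.5  4.8 -3.1]
turn about world z 0.0 => tool y -0.0
```

View pics/cc.png

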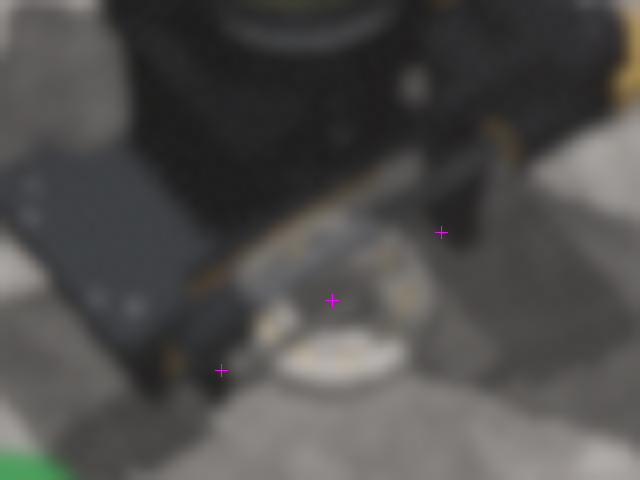

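drive_tool --increments "-1 4 -3 0 0; 0 0 0 0 80; 0 0 0 0 255; 0 0 0 0 255; 0 0 0 0 255; 0 0 0 0 255; 0 0 0 0 255; 0 0 0 0 255" --squeeze 25

```text
time: 5.05
position: [0.5997, 0.1234, 0.0046]
tool_rot: [-1.209, 1.209, -1.21]
ft_force: [-0.1, -1.0, 0.2]
grip_width: 0.699
```

```bash
python3 -c "
from h import *
to(599.8,124.2,4,-90)"
```

```text
t 5.05 tcp [599.7 123.4   4.6] F [-0.1 -1.   0.2] grip 0.699 yawx -90.04 q7 [ 0.21 -2.04]
tool delta now-axes [-0.8  0.6  0.1]
turn about world z 0.0 => tool y -0.0
```

drive_tool --increments "0 -15 0 0 255; 0 -25 0 0 255; 0 -30 0 0 255; 0 -25 0 0 255; 20 0 -10 0 255; 30 0 -15 0 255; 35 0 -20 0 255; 35 0 -20 0 255; 35 0 -20 0 255; 35 0 -18 0 255; 28 0 -15 0 255; 20 0 -10 0 255; 0 0 0 0 255; 0 0 0 0 255"

```text
time: 6.8
position: [0.471, -0.1138, 0.0991]
tool_rot: [-1.209, 1.21, -1.209]
ft_force: [-0.1, -0.0, -2.5]
grip_width: 0.697
```

```bash
python3 -c "
from h import *
to(471.5,-114.5,90,-90)
o=snap('d');p=ctrl.get_state()['position']*1000
crop(o,'side','dc',(361,195),80,8,[p,p+[0,31,0],p-[0,31,0],(471.5,-114.5,64)])
crop(o,'top','dt',(341,230),80,8,[p])"
```

```text
t 6.8 tcp [ 471.  -113.8   99.1] F [-0.1 -0.  -2.5] grip 0.697 yawx -90.03 q7 [ 0.66 -1.43]
tool delta now-axes [0.7 9.1 0.5]
turn about world z 0.0 => tool y -0.0
```

View pics/dc.png

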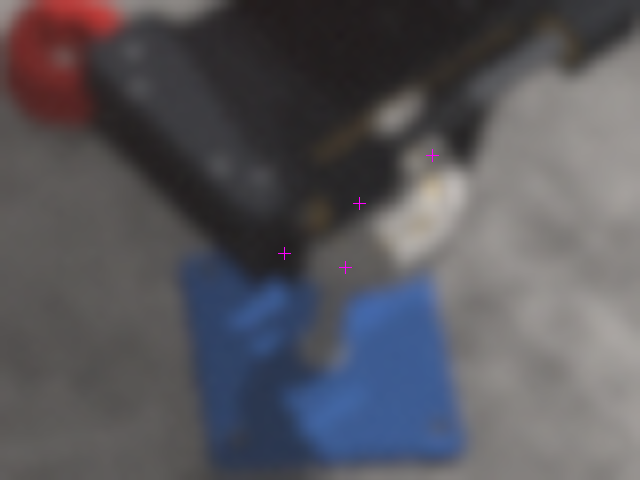

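View pics/dt.png

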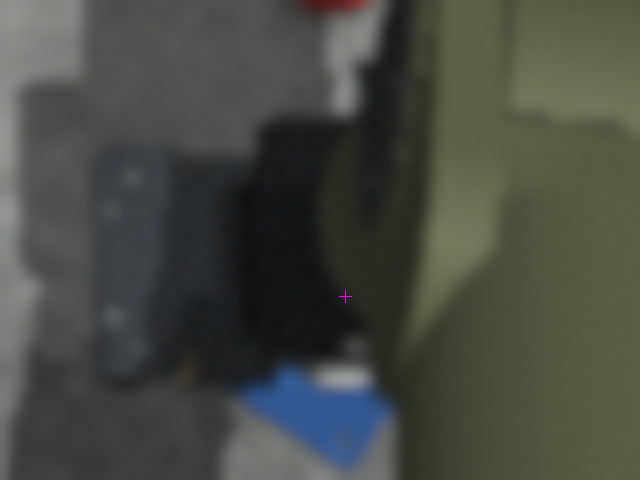

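drive_tool --increments "1 12 1 0 255; 0 10 0 0 255; 0 8 0 0 255; 0 6 0 0 255; 0 6 0 0 255; 0 0 0 0 255"

```text
time: 7.65
position: [0.4722, -0.1152, 0.0571]
tool_rot: [-1.209, 1.21, -1.209]
ft_force: [0.2, -0.1, -0.7]
grip_width: 0.702
```

```bash
python3 -c "
from h import *
to(471.5,-114.5,18,-90)
o=snap('e');p=ctrl.get_state()['position']*1000
crop(o,'side','ec',(361,205),60,10,[p,(471.5,-114.5,64),(471.5,-114.5,12)])"
```

```text
t 7.65 tcp [ 472.2 -115.2   57.1] F [ 0.2 -0.1 -0.7] grip 0.702 yawx -90.03 q7 [ 0.65 -1.46]
tool delta now-axes [-0.7 39.1 -0.6]
turn about world z 0.0 => tool y -0.0
```

View pics/ec.png

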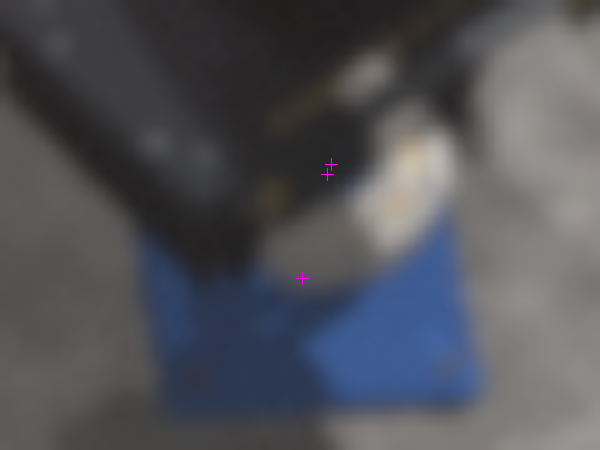

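drive_tool --increments "0 10 0 0 255; 0 10 0 0 255; 0 10 0 0 255; 0 7 0 0 255; 0 3 0 0 255; 0 0 0 0 255; 0 0 0 0 255"

```text
time: 8.62
position: [0.4728, -0.1154, 0.0179]
tool_rot: [-1.209, 1.209, -1.21]
ft_force: [1.1, 0.6, -1.5]
grip_width: 0.698
```

drive_tool --increments "0 1.5 0 0 255; 0 0 0 0 255; 0 0 0 0 30; 0 0 0 0 0; 0 0 0 0 0; 0 -10 0 0 0; 0 -25 0 0 0; 0 -30 0 0 0; 0 -30 0 0 0; 0 -30 0 0 0; 0 -30 0 0 0"

```text
time: 10.0
position: [0.4725, -0.1152, 0.1728]
tool_rot: [-1.209, 1.209, -1.21]
ft_force: [0.4, -0.1, -0.4]
grip_width: 0.995
```

```bash
python3 -c "
from h import *
to(628,-4,120,-90)
o=snap('f')
crop(o,'side','fc',(361,205),60,10,[])
crop(o,'top','ft',(341,240),60,10,[])"
```

```text
t 10.0 tcp [ 472.5 -115.2  172.8] F [ 0.4 -0.1 -0.4] grip 0.995 yawx -90.02 q7 [ 0.68 -1.39]
tool delta now-axes [-111.2   52.9  155.4]
turn about world z 0.0 => tool y -0.0
```

View pics/fc.png

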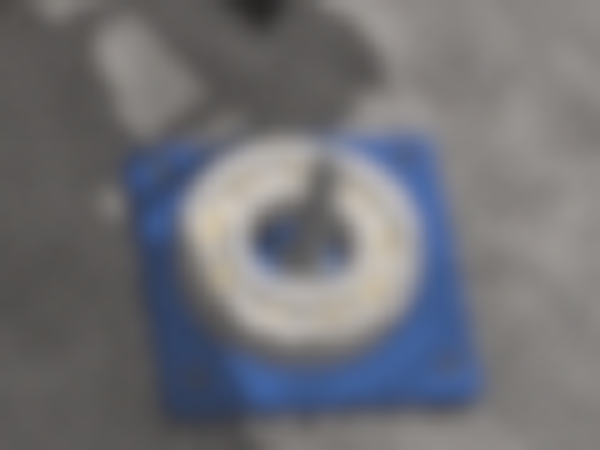

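drive_tool --increments "-20 0 25 0 0; -25 0 35 0 0; -25 10 35 0 0; -25 15 35 0 0; -16 25 25 0 0; 0 25 0 0 0; 0 30 0 0 0; 0 20 0 0 0; 0 0 0 0 0"

```text
time: 11.22
position: [0.626, -0.0045, 0.0441]
tool_rot: [-1.212, 1.213, -1.208]
ft_force: [0.1, -0.3, 0.2]
grip_width: 1.002
```

```bash
python3 -c "
from h import *
to(628,-4,5,-90)
o=snap('g');p=ctrl.get_state()['position']*1000
crop(o,'side','gc',(291,185),70,9,[p,p+[0,43.5,0],p-[0,43.5,0],(628,-4,0),(628,-4,18)])"
```

```text
t 11.22 tcp [626.   -4.5  44.1] F [ 0.1 -0.3  0.2] grip 1.002 yawx -90.03 q7 [ 0.4 -1.8]
tool delta now-axes [-0.5 39.1  2.2]
turn about world z 0.0 => tool y -0.0
```

View pics/gc.png

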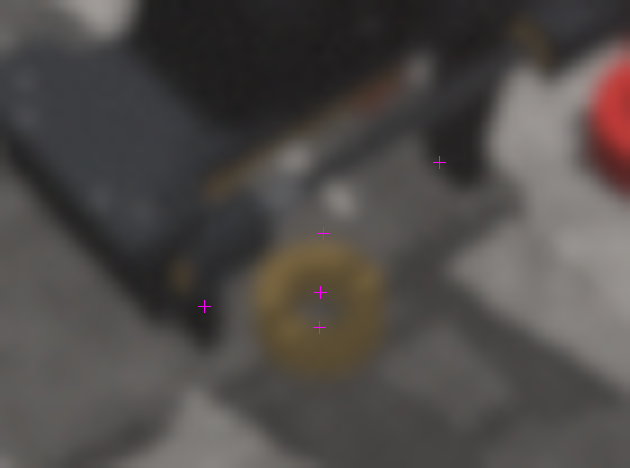

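drive_tool --increments "0 15 2 0 0; 0 15 0 0 0; 0 7 0 0 0; 0 2 0 0 0; 0 0 0 0 100; 0 0 0 0 255; 0 0 0 0 255; 0 0 0 0 255; 0 0 0 0 255; 0 0 0 0 255; 0 0 0 0 255; 0 0 0 0 255"

```text
time: 12.82
position: [0.6296, -0.0046, 0.0071]
tool_rot: [-1.209, 1.21, -1.21]
ft_force: [0.1, 0.1, 0.2]
grip_width: 0.434
```

drive_tool --increments "0 -15 0 0 255; 0 -25 0 0 255; 0 -30 0 0 255; 0 -25 0 0 255; 10 0 -18 0 255; 20 0 -28 0 255; 25 0 -35 0 255; 25 0 -35 0 255; 20 0 -25 0 255; 10 0 -15 0 255; 0 0 0 0 255; 0 0 0 0 255"

```text
time: 14.32
position: [0.4745, -0.1135, 0.1027]
tool_rot: [-1.208, 1.208, -1.21]
ft_force: [0.6, 0.2, -2.0]
grip_width: 0.436
```

```bash
python3 -c "
from h import *
to(473.5,-114.8,90,-90)
o=snap('i');p=ctrl.get_state()['position']*1000
crop(o,'side','ic',(361,195),60,10,[p,(472,-114.8,64)])"
```

```text
t 14.32 tcp [ 474.5 -113.5  102.7] F [ 0.6  0.2 -2. ] grip 0.436 yawx -89.97 q7 [ 0.7  -1.44]
tool delta now-axes [ 1.3 12.7 -1. ]
turn about world z -0.0 => tool y 0.0
```

View pics/ic.png

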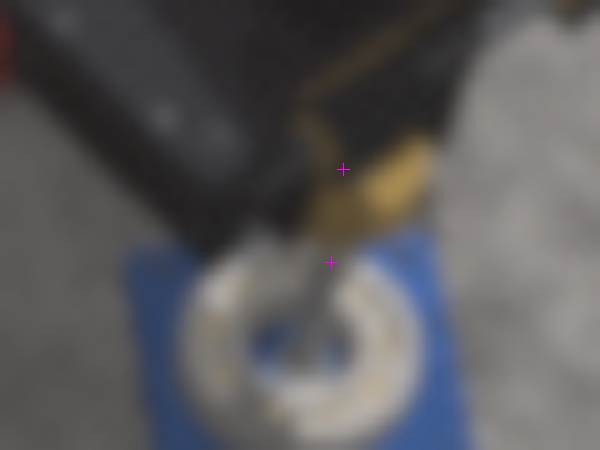

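drive_tool --increments "1 12 -1 0 255; 0 12 0 0 255; 0 8 0 0 255; 0 6 0 0 255; 0 6 0 0 255; 0 0 0 0 255"

```text
time: 15.18
position: [0.4722, -0.1152, 0.0576]
tool_rot: [-1.209, 1.21, -1.209]
ft_force: [0.8, -0.2, -1.3]
grip_width: 0.438
```

drive_tool --increments "0 8 0 0 255; 0 8 0 0 255; 0 4 0 0 255; 0 2 0 0 255; 0 0 0 0 255; 0 0 0 0 255"

```text
time: 15.92
position: [0.4727, -0.1154, 0.0363]
tool_rot: [-1.209, 1.209, -1.21]
ft_force: [-0.0, 0.2, 0.2]
grip_width: 0.435
```

```bash
python3 -c "
from h import *
to(471.5,-114.5,35,-90)
o=snap('j')
crop(o,'side','jc',(361,205),60,10,[])"
```

```text
t 15.93 tcp [ 472.7 -115.4   36.3] F [-0.   0.2  0.2] grip 0.435 yawx -90.03 q7 [ 0.68 -1.49]
tool delta now-axes [-0.9  1.3 -1.2]
turn about world z 0.0 => tool y -0.0
```

View pics/jc.png

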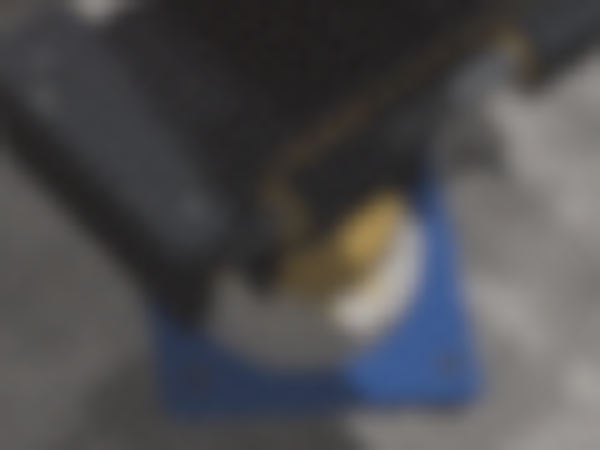

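Essentially touching. Release and rise, then head towards the locknut.

drive_tool --increments "0 0.5 0 0 255; 0 0 0 0 100; 0 0 0 0 0; 0 0 0 0 0; 0 -10 0 0 0; 0 -25 0 0 0; 0 -30 0 0 0; 0 -30 0 0 0; -20 0 0 0 0; -40 0 0 0 0; -40 0 -4 0 0; -40 0 -4 0 0; -30 0 0 0 0; -11 0 0 0 0; 0 0 0 0 0"

```text
time: 17.9
position: [0.4642, 0.0661, 0.1302]
tool_rot: [-1.21, 1.209, -1.208]
ft_force: [-0.3, 0.3, -0.1]
grip_width: 1.001
```

```bash
python3 -c "
from h import *
to(464.3,66,5,-90)
o=snap('k');p=ctrl.get_state()['position']*1000
crop(o,'side','kc',(335,220),100,8,[p,(464.3,66,0),(464.3,66,15)])"
```

```text
t 17.9 tcp [464.2  66.1 130.2] F [-0.3  0.3 -0.1] grip 1.001 yawx -89.94 q7 [ 0.52 -1.79]
tool delta now-axes [  0.  125.2   0.2]
turn about world z -0.1 => tool y 0.1
```

View pics/kc.png

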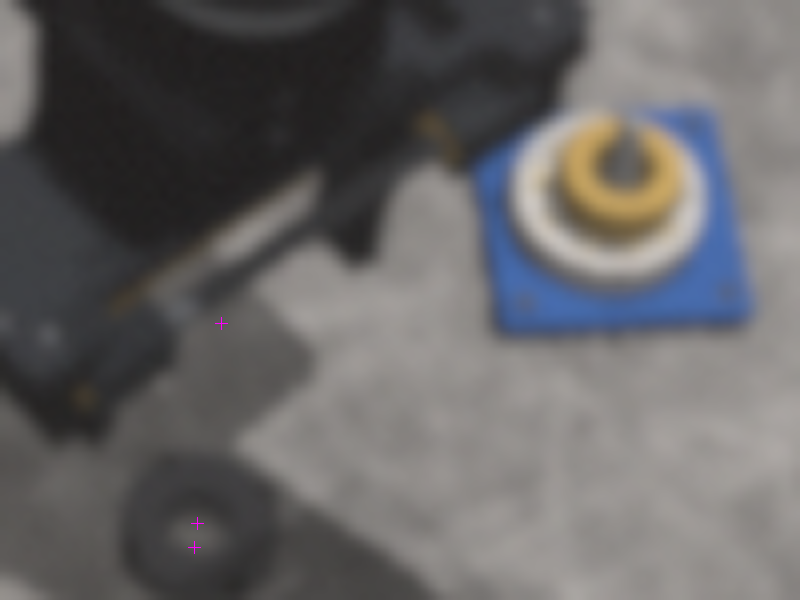

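drive_tool --increments "0 30 0 0 0; 0 35 0 0 0; 0 30 0 0 0; 0 18 0 0 0; 0 8 0 0 0; 0 3 0 0 0; 0 0 0 0 0"

```text
time: 18.88
position: [0.4652, 0.0657, 0.0071]
tool_rot: [-1.208, 1.209, -1.21]
ft_force: [0.2, 0.2, -0.1]
grip_width: 1.003
```

```bash
python3 -c "
from h import *
to(464.3,66,5,-90)
o=snap('l');p=ctrl.get_state()['position']*1000
crop(o,'side','lc',(310,240),60,10,[p,(464.3,66,0),(464.3,66,15)])"
```

```text
t 18.88 tcp [465.2  65.7   7.1] F [ 0.2  0.2 -0.1] grip 1.003 yawx -90.04 q7 [ 0.46 -1.93]
tool delta now-axes [-0.3  2.1 -0.9]
turn about world z 0.0 => tool y -0.0
```

View pics/lc.png

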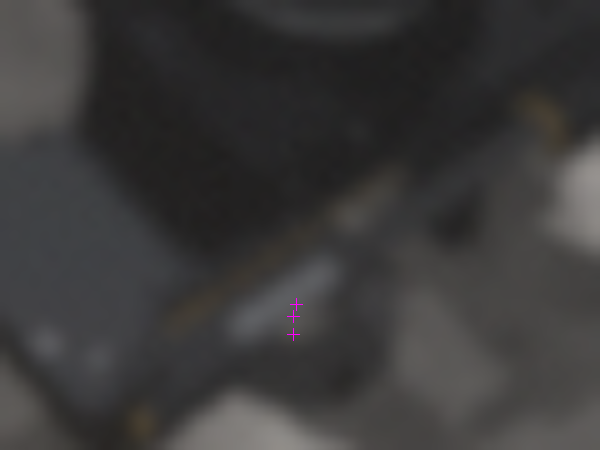

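drive_tool --increments "0 2 0 0 100; 0 0 0 0 255; 0 0 0 0 255; 0 0 0 0 255; 0 0 0 0 255; 0 0 0 0 255; 0 0 0 0 255; 0 -15 0 0 255; 0 -25 0 0 255; 0 -30 0 0 255; 0 -30 0 0 255; 20 0 0 0 255; 30 0 0 0 255; 40 0 4 0 255; 40 0 4 0 255; 30 0 0 0 255; 21 0 0 0 255; 0 0 0 0 255; 0 0 0 0 255"

```text
time: 21.35
position: [0.4727, -0.1139, 0.1049]
tool_rot: [-1.209, 1.209, -1.208]
ft_force: [-0.0, 1.2, -1.9]
grip_width: 0.547
```

```bash
python3 -c "
from h import *
to(472.7,-115,60,-90)
o=snap('m');p=ctrl.get_state()['position']*1000
crop(o,'side','mc',(361,195),60,10,[p,(472,-114.8,64)])"
```

```text
t 21.35 tcp [ 472.7 -113.9  104.9] F [-0.   1.2 -1.9] grip 0.547 yawx -89.96 q7 [ 0.73 -1.44]
tool delta now-axes [ 1.1 44.9  0. ]
turn about world z -0.0 => tool y 0.0
```

View pics/mc.png

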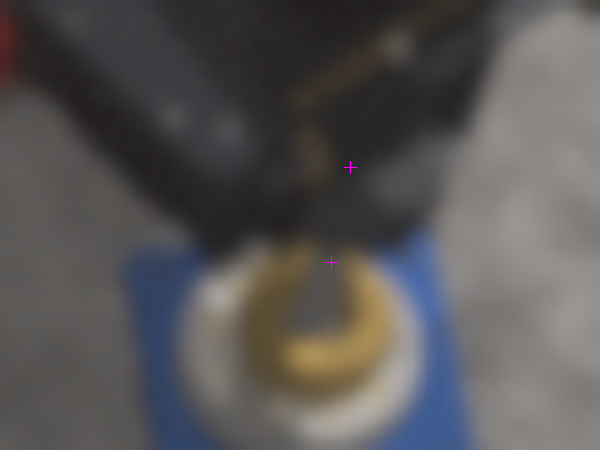

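drive_tool --increments "1 10 0 0 255; 0 10 0 0 255; 0 8 0 0 255; 0 6 0 0 255; 0 5 0 0 255; 0 4 0 0 255; 0 2 0 0 255; 0 0 0 0 255; 0 0 0 0 255"

```text
time: 22.58
position: [0.4727, -0.1164, 0.0598]
tool_rot: [-1.209, 1.209, -1.21]
ft_force: [-0.1, 0.0, -0.4]
grip_width: 0.547
```

```bash
python3 -c "
from h import *
to(472.7,-115,51,-90)
o=snap('n');p=ctrl.get_state()['position']*1000
crop(o,'side','nc',(361,200),60,10,[p,(472,-114.8,64)])"
```

```text
t 22.57 tcp [ 472.7 -116.4   59.8] F [-0.1  0.  -0.4] grip 0.547 yawx -90.03 q7 [ 0.71 -1.47]
tool delta now-axes [-1.4  8.8  0. ]
turn about world z 0.0 => tool y -0.0
```

View pics/nc.png

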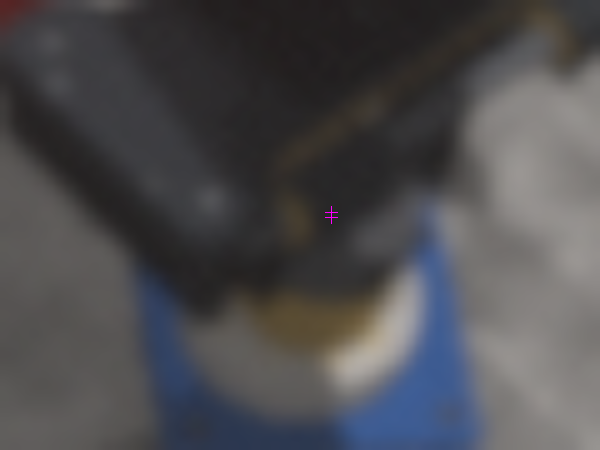

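drive_tool --increments "-1 4 0 0 255; 0 3 0 0 255; 0 1 0 0 255; 0 0 0 0 255; 0 0 0 0 255"

```text
time: 23.3
position: [0.4726, -0.1153, 0.0516]
tool_rot: [-1.209, 1.209, -1.21]
ft_force: [-0.3, -0.5, -0.9]
grip_width: 0.549
```

drive_tool --increments "0 0.7 0 0 255; 0 0 0 0 255; 0 0 0 0 100; 0 0 0 0 0; 0 0 0 0 0; 0 -10 0 0 0; 0 -25 0 0 0; 0 -30 0 0 0; 0 -15 0 0 0; -20 0 8 0 0; -40 0 15 0 0; -40 0 15 0 0; -40 0 15 0 0; -40 0 15 0 0; -40 0 15 0 0; -40 0 15 0 0; -40 0 15 0 0"

```text
time: 25.42
position: [0.586, 0.1856, 0.1306]
tool_rot: [-1.209, 1.21, -1.21]
ft_force: [-0.1, -0.8, 0.3]
grip_width: 1.003
```

```bash
python3 -c "
from h import *
to(595.5,254,5,-90)
o=snap('p')
crop(o,'side','pc',(361,200),60,10,[])"
```

```text
t 25.43 tcp [586.  185.6 130.6] F [-0.1 -0.8  0.3] grip 1.003 yawx -90.06 q7 [ 0.24 -2.13]
tool delta now-axes [-68.5 125.6   9.4]
turn about world z 0.1 => tool y -0.1
```

View pics/pc.png

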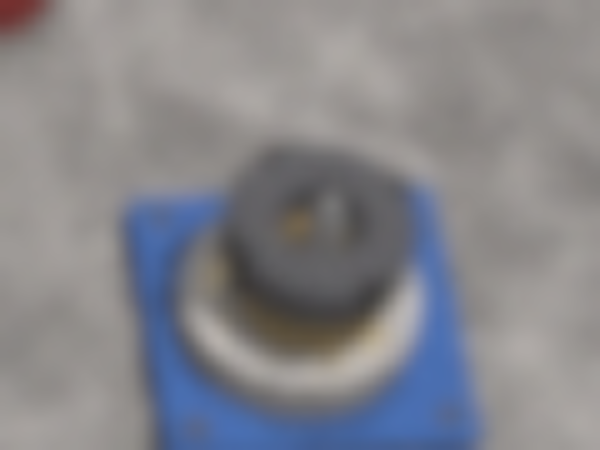

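View pics/p_side.png

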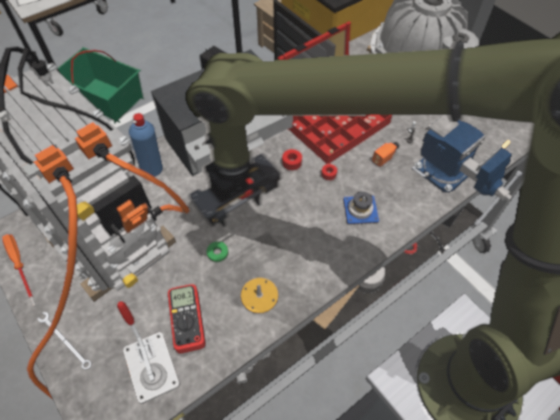

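drive_tool --increments "0 0 0 -10 0; 0 0 0 -10 0; 0 0 0 -10 0; 0 0 0 -10 0; 0 0 0 -10 0; 0 0 0 -10 0; 0 0 0 -10 0; 0 0 0 -10 0; 0 0 0 -10 0; 2 0 15 0 0; 3 10 30 0 0; 4 20 23 0 0; 0 20 0 0 0; 0 0 0 0 0"

```text
time: 27.28
position: [0.5935, 0.2512, 0.0786]
tool_rot: [-1.573, 0.004, 0.001]
ft_force: [1.1, 0.7, -0.4]
grip_width: 0.998
```

```bash
python3 -c "
from h import *
to(595.5,254,5,0)
o=snap('q');p=ctrl.get_state()['position']*1000
for u in ((199,170),(200,180),(190,160),(185,150)): print(onplane(o['top'],u,.0)[:2].round(3),onplane(o['top'],u,.1)[:2].round(3))
crop(o,'side','qc',(217,235),90,8,[p,p+[43.5,0,0],p-[43.5,0,0],(595.5,254,0),(595.5,254,14)])"
```

```text
t 27.27 tcp [593.5 251.2  78.6] F [ 1.1  0.7 -0.4] grip 0.998 yawx -0.11 q7 [ 0.27 -0.81]
tool delta now-axes [ 2.3 73.5  3. ]
turn about world z 0.1 => tool y -0.1
[0.698 0.329] [0.668 0.307]
[0.664 0.325] [0.638 0.303]
[0.731 0.36 ] [0.699 0.336]
[0.766 0.378] [0.731 0.352]
```

View pics/qc.png

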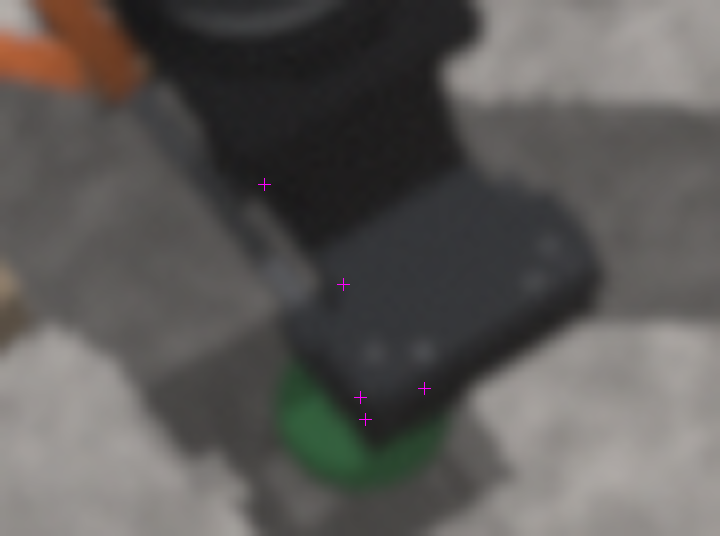

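drive_tool --increments "0 0 0 10 0; 0 0 0 10 0; 1 20 3 0 0; 0 20 0 0 0; 0 18 0 0 0; 0 9 0 0 0; 0 4 0 0 0; 0 0 0 0 0"

```text
time: 28.38
position: [0.5967, 0.2553, 0.0098]
tool_rot: [-1.553, 0.274, -0.274]
ft_force: [0.0, 0.4, 0.4]
grip_width: 1.0
```

```bash
python3 -c "
from h import *
to(595.5,254,5,-20)
o=snap('r');p=ctrl.get_state()['position']*1000
crop(o,'side','rc',(217,235),90,8,[p,(595.5,254,0),(595.5,254,14)])"
```

```text
t 28.38 tcp [596.7 255.3   9.8] F [0.  0.4 0.4] grip 1.0 yawx -20.01 q7 [ 0.19 -1.17]
tool delta now-axes [-0.7  4.8 -1.6]
turn about world z 0.0 => tool y -0.0
```

View pics/rc.png

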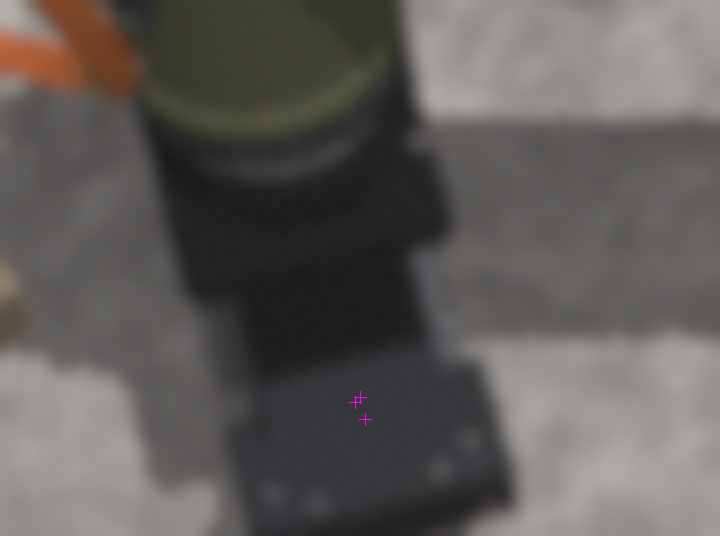

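drive_tool --increments "-1 4.5 -1.5 0 0; 0 0 0 0 80; 0 0 0 0 255; 0 0 0 0 255; 0 0 0 0 255; 0 0 0 0 255; 0 0 0 0 255; 0 -10 0 0 255; 0 -20 0 0 255; 0 -25 0 0 255; 0 -25 0 0 255; 0 -15 0 0 255; 0 0 0 0 255" --squeeze 20

```text
time: 30.1
position: [0.596, 0.2546, 0.1022]
tool_rot: [-1.552, 0.272, -0.276]
ft_force: [-0.4, -0.1, -1.4]
grip_width: 0.6
```

```bash
python3 -c "
from h import *
to(436.5,239,95,-20)
o=snap('s');p=ctrl.get_state()['position']*1000
crop(o,'side','sc',(217,215),90,8,[p,(595.5,254,0),(595.5,254,14)])"
```

```text
t 30.1 tcp [596.  254.6 102.2] F [-0.4 -0.1 -1.4] grip 0.6 yawx -20.03 q7 [ 0.23 -1.11]
tool delta now-axes [-144.5    6.7  -69.3]
turn about world z 0.0 => tool y -0.0
```

View pics/sc.png

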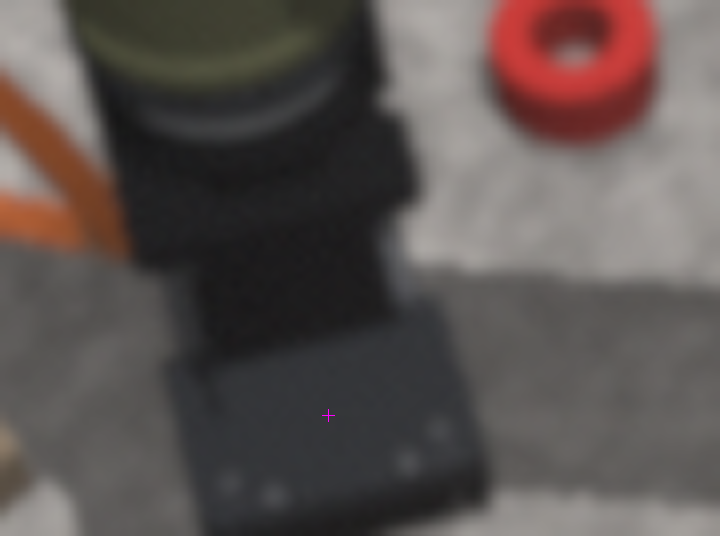

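drive_tool --increments "-15 0 -8 0 255; -25 0 -12 0 255; -30 0 -14 0 255; -30 0 -14 0 255; -25 0 -12 0 255; -15 0 -7 0 255; -4 0 -2 0 255; 0 0 0 10 255; 0 0 0 10 255; 0 0 0 10 255; 0 0 0 10 255; 0 0 0 10 255; 0 0 0 10 255; 0 0 0 10 255; 0 0 0 0 255"

```text
time: 32.08
position: [0.4366, 0.2384, 0.1]
tool_rot: [-1.21, 1.209, -1.208]
ft_force: [0.9, 0.5, -1.1]
grip_width: 0.594
```

```bash
python3 -c "
from h import *
to(437,238.7,60,-90)
o=snap('u');p=ctrl.get_state()['position']*1000
crop(o,'side','uc',(260,280),80,8,[p,(436.5,239,64),(436.5,239,12)])"
```

```text
t 32.08 tcp [436.6 238.4 100. ] F [ 0.9  0.5 -1.1] grip 0.594 yawx -89.94 q7 [ 0.28 -2.25]
tool delta now-axes [-0.3 40.   0.4]
turn about world z -0.1 => tool y 0.1
```

View pics/uc.png

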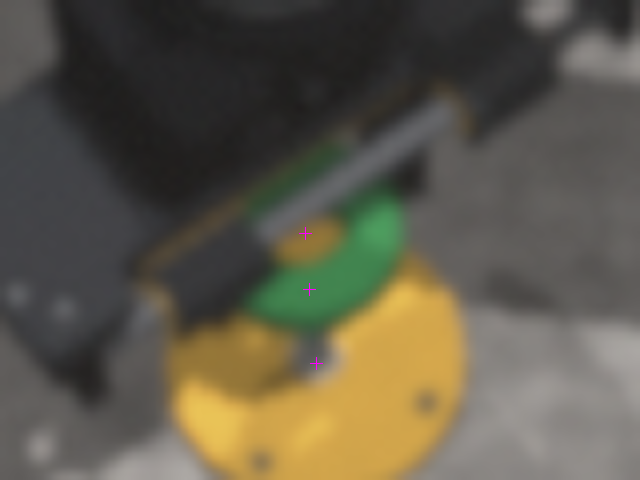

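drive_tool --increments "0 10 0 0 255; 0 10 0 0 255; 0 8 0 0 255; 0 7 0 0 255; 0 5 0 0 255; 0 0 0 0 255; 0 0 0 0 255"

```text
time: 33.05
position: [0.4365, 0.2387, 0.0605]
tool_rot: [-1.209, 1.209, -1.21]
ft_force: [0.3, -0.5, -0.9]
grip_width: 0.596
```

```bash
python3 -c "
from h import *
to(437,238.7,18,-90)
o=snap('v');p=ctrl.get_state()['position']*1000
crop(o,'side','vc',(260,280),60,10,[p,(436.5,239,64),(436.5,239,12)])"
```

```text
t 33.05 tcp [436.5 238.7  60.5] F [ 0.3 -0.5 -0.9] grip 0.596 yawx -90.03 q7 [ 0.25 -2.3 ]
tool delta now-axes [ 0.  42.5  0.5]
turn about world z 0.0 => tool y -0.0
```

View pics/vc.png

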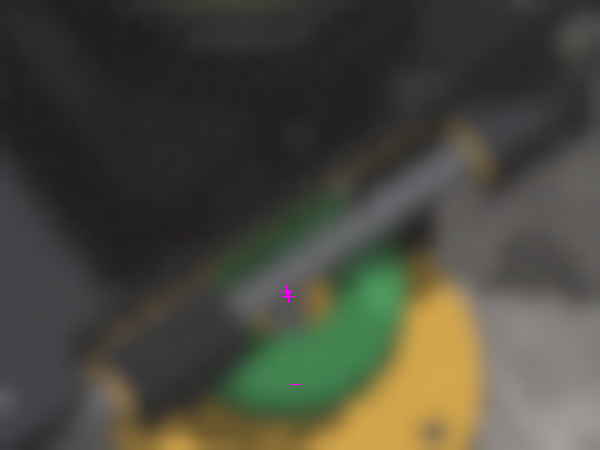

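Post is seen inside the bore. Lower, release, rise.

drive_tool --increments "0 12 0 0 255; 0 12 0 0 255; 0 10 0 0 255; 0 6 0 0 255; 0 2 0 0 255; 0 1 0 0 255; 0 0 0 0 255"

```text
time: 34.02
position: [0.4365, 0.2387, 0.0176]
tool_rot: [-1.209, 1.209, -1.21]
ft_force: [0.1, -0.1, -1.4]
grip_width: 0.598
```

drive_tool --increments "0 0.5 0 0 255; 0 0 0 0 80; 0 0 0 0 0; 0 0 0 0 0; 0 -10 0 0 0; 0 -25 0 0 0; 0 -30 0 0 0; 0 -35 0 0 0; 20 0 10 0 0; 40 0 20 0 0; 40 0 20 0 0; 40 0 20 0 0; 40 0 20 0 0; 40 0 20 0 0; 40 0 20 0 0; 40 0 20 0 0; 40 0 20 0 0; 28 0 12 0 0; 0 0 0 0 0"

```text
time: 36.4
position: [0.6185, -0.1332, 0.117]
tool_rot: [-1.207, 1.213, -1.214]
ft_force: [-0.1, 1.3, -1.3]
grip_width: 1.001
```

```bash
python3 -c "
from h import *
to(618,-129,8,-90)
o=snap('w');p=ctrl.get_state()['position']*1000
crop(o,'side','wc',(260,285),60,10,[])
crop(o,'side','wr',(329,165),90,8,[p,p+[0,43,0],p-[0,43,0],(618,-129,0),(618,-129,24)])"
```

```text
t 36.4 tcp [ 618.5 -133.2  117. ] F [-0.1  1.3 -1.3] grip 1.001 yawx -90.32 q7 [ 0.67 -1.6 ]
tool delta now-axes [ -4.3 109.   -0.5]
turn about world z 0.3 => tool y -0.3
```

View pics/wc.png

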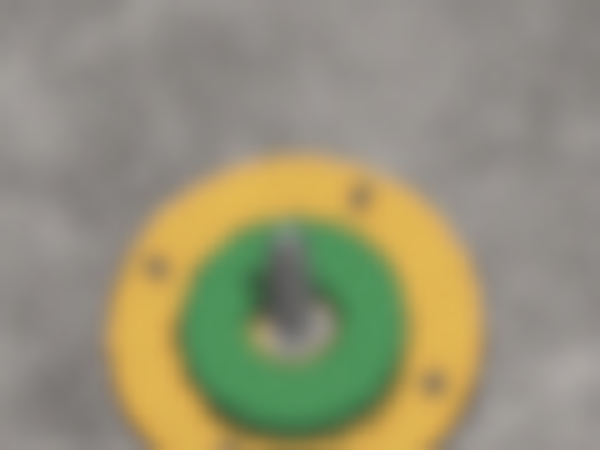

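View pics/wr.png

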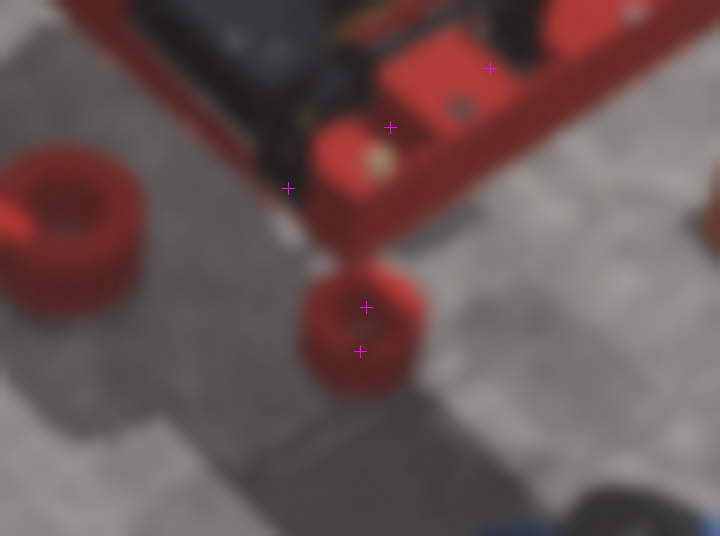

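drive_tool --increments "-4 20 -1 0 0; 0 30 0 0 0; 0 25 0 0 0; 0 18 0 0 0; 0 10 0 0 0; 0 4 0 0 0; 0 0 0 0 0"

```text
time: 37.38
position: [0.6175, -0.1255, 0.0102]
tool_rot: [-1.209, 1.209, -1.21]
ft_force: [-0.1, 1.1, 0.7]
grip_width: 1.002
```

```bash
python3 -c "
from h import *
to(618,-129,8,-90)
o=snap('x');p=ctrl.get_state()['position']*1000
crop(o,'side','xr',(329,165),60,10,[p,p+[0,43,0],p-[0,43,0]])"
```

```text
t 37.38 tcp [ 617.5 -125.5   10.2] F [-0.1  1.1  0.7] grip 1.002 yawx -90.03 q7 [ 0.63 -1.66]
tool delta now-axes [3.5 2.2 0.5]
turn about world z 0.0 => tool y -0.0
```

View pics/xr.png

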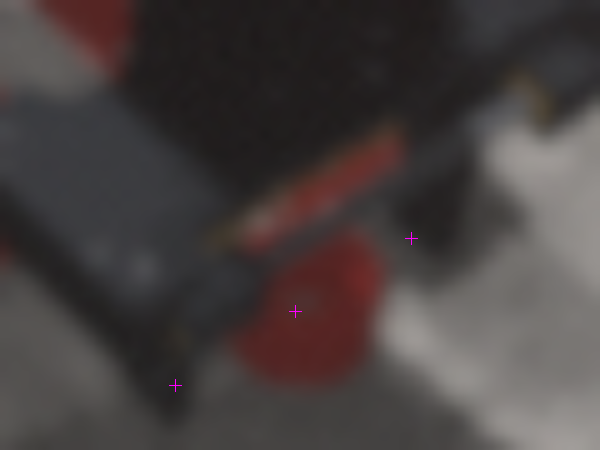

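drive_tool --increments "3.5 2 0 0 0; 0 0 0 0 80; 0 0 0 0 255; 0 0 0 0 255; 0 0 0 0 255; 0 0 0 0 255; 0 0 0 0 255; 0 0 0 0 255; 0 -10 0 0 255; 0 -20 0 0 255; 0 -25 0 0 255; 0 -25 0 0 255; 0 -25 0 0 255; 0 0 0 0 255" --squeeze 15

```text
time: 39.22
position: [0.6193, -0.1291, 0.1165]
tool_rot: [-1.206, 1.204, -1.214]
ft_force: [-0.9, -0.3, -1.1]
grip_width: 0.486
```

```bash
python3 -c "
from h import *
to(436.5,238.7,110,-90)
o=snap('y');p=ctrl.get_state()['position']*1000
crop(o,'side','yr',(329,155),80,8,[p])"
```

```text
t 39.23 tcp [ 619.3 -129.1  116.5] F [-0.9 -0.3 -1.1] grip 0.486 yawx -90.03 q7 [ 0.67 -1.6 ]
tool delta now-axes [-367.8    4.8 -183. ]
turn about world z 0.0 => tool y -0.0
```

View pics/yr.png

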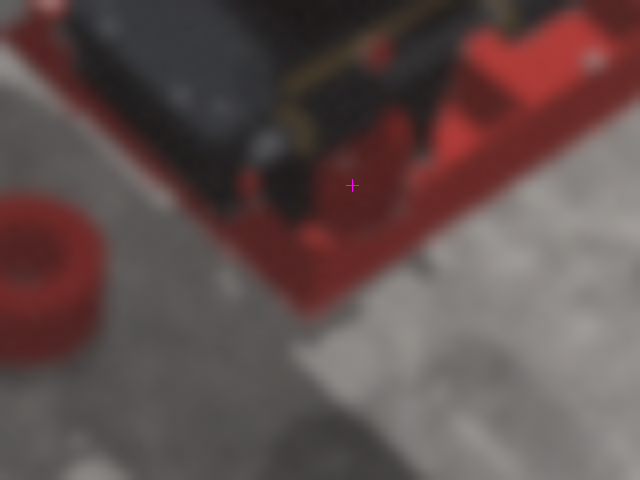

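drive_tool --increments "-20 0 -10 0 255; -40 0 -20 0 255; -40 0 -20 0 255; -40 0 -20 0 255; -40 0 -20 0 255; -40 0 -20 0 255; -40 0 -20 0 255; -40 0 -20 0 255; -40 0 -20 0 255; -28 0 -13 0 255; 0 0 0 0 255; 0 0 0 0 255"

```text
time: 40.83
position: [0.4334, 0.2385, 0.1121]
tool_rot: [-1.211, 1.209, -1.21]
ft_force: [0.5, -0.9, -0.7]
grip_width: 0.489
```

```bash
python3 -c "
from h import *
to(437,238.7,60,-90)
o=snap('z');p=ctrl.get_state()['position']*1000
crop(o,'side','zc',(260,275),80,8,[p,(436.5,239,64),(436.5,239,12)])"
```

```text
t 40.83 tcp [433.4 238.5 112.1] F [ 0.5 -0.9 -0.7] grip 0.489 yawx -90.0 q7 [ 0.3  -2.24]
tool delta now-axes [-0.3 52.1  3.7]
turn about world z -0.0 => tool y 0.0
```

View pics/zc.png

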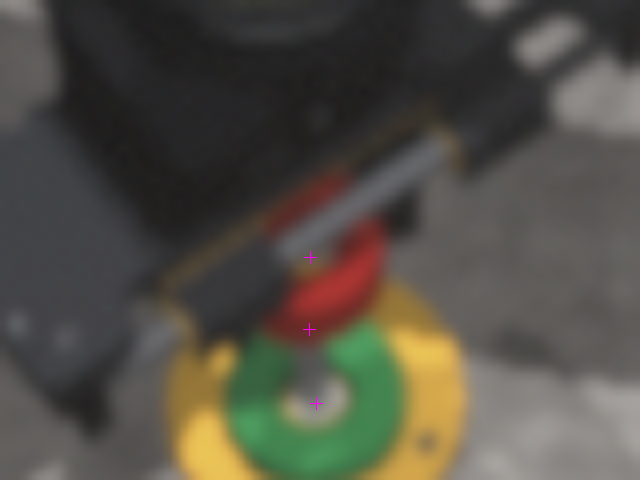

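drive_tool --increments "0 10 3 0 255; 0 12 0 0 255; 0 10 0 0 255; 0 8 0 0 255; 0 6 0 0 255; 0 3 0 0 255; 0 0 0 0 255; 0 0 0 0 255"

```text
time: 41.92
position: [0.4375, 0.2392, 0.0641]
tool_rot: [-1.208, 1.209, -1.21]
ft_force: [-0.3, 1.0, -0.8]
grip_width: 0.493
```

```bash
python3 -c "
from h import *
to(437,238.7,34,-90)
o=snap('z2');p=ctrl.get_state()['position']*1000
crop(o,'side','z2c',(260,280),60,10,[p,(436.5,239,64)])"
```

```text
t 41.92 tcp [437.5 239.2  64.1] F [-0.3  1.  -0.8] grip 0.493 yawx -90.03 q7 [ 0.26 -2.3 ]
tool delta now-axes [ 0.5 30.1 -0.6]
turn about world z 0.0 => tool y -0.0
```

View pics/z2c.png

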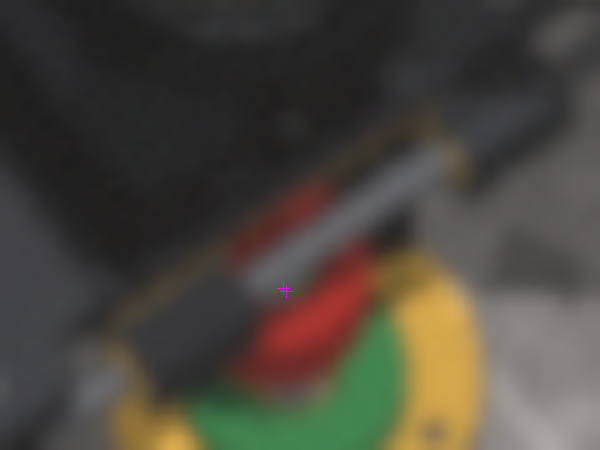

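drive_tool --increments "0 8 0 0 255; 0 8 0 0 255; 0 6 0 0 255; 0 4 0 0 255; 0 2 0 0 255; 0 1 0 0 255; 0 0 0 0 255; 0 0 0 0 255"

```text
time: 43.02
position: [0.4374, 0.2391, 0.035]
tool_rot: [-1.209, 1.209, -1.21]
ft_force: [0.5, -0.1, -0.2]
grip_width: 0.489
```

drive_tool --increments "0 0.7 0 0 255; 0 0 0 0 255; 0 0 0 0 100; 0 0 0 0 0; 0 0 0 0 0; 0 -10 0 0 0; 0 -25 0 0 0; 0 -30 0 0 0; 0 -35 0 0 0; 0 -30 0 0 0; 20 0 10 0 0; 40 0 20 0 0; 40 0 20 0 0; 40 0 20 0 0; 0 0 0 0 0; 0 0 0 0 0"

```text
time: 45.02
position: [0.507, 0.0998, 0.1646]
tool_rot: [-1.209, 1.21, -1.209]
ft_force: [0.0, 0.2, -0.1]
grip_width: 1.0
```

```bash
python3 -c "
from h import *
st()
o=snap('end')
crop(o,'side','endy',(260,285),50,8,[])
crop(o,'side','endb',(361,200),50,8,[])
crop(o,'top','endty',(224,250),50,8,[])
crop(o,'top','endtb',(341,240),50,8,[])
i=[cv2.imread('pics/%s.png'%n)[:290] for n in('endy','endb','endty','endtb')]
cv2.imwrite('pics/end4.png',np.vstack([np.hstack(i[:2]),np.hstack(i[2:])]))"
```

```text
t 45.02 tcp [507.   99.8 164.6] F [ 0.   0.2 -0.1] grip 1.0 yawx -90.01 q7 [ 0.5 -1.9]
```

View pics/end4.png

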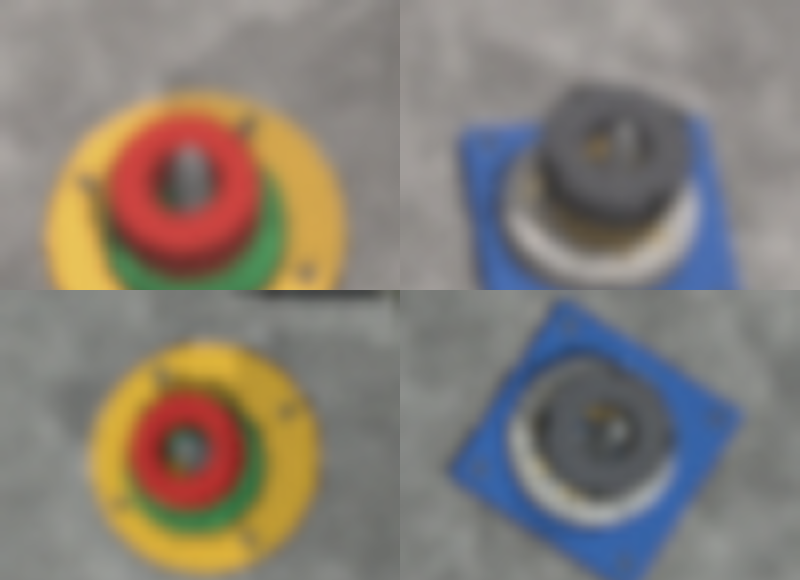

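View pics/end_side.png

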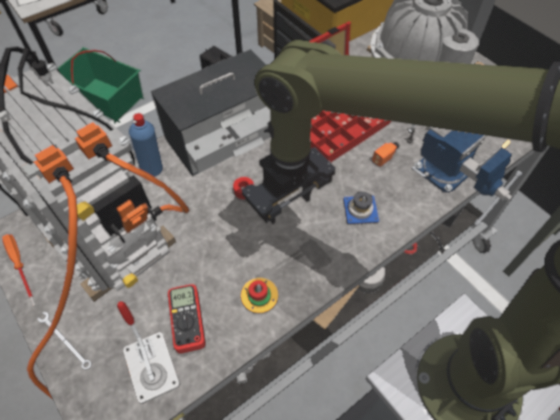

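```bash
python3 -c "
from h import *
o=pickle.load(open('end.pkl','rb'))
for n,c,s,t,z in (('nut','dark',(361,199),(341,238),.0535),('red','red',(258,290),(224,249),.038)):
    a=blob(o['side']['img'],c,s,12); b=blob(o['top']['img'],c,t,12); print(n,tri(o,a[1],b[1]),onplane(o['side'],a[1],z).round(4),onplane(o['top'],b[1],z).round(4))
from bench import workorder
print(workorder.close_job())"
```

```text
nut (array([ 0.47572195, -0.11398983,  0.02735903]), np.float64(0.0005144782380863544)) [ 0.4652 -0.0986  0.0535] [ 0.4723 -0.1104  0.0535]
red (array([0.4361707 , 0.2409836 , 0.04464201]), np.float64(0.0004112840663982677)) [0.4391 0.2397 0.038 ] [0.4364 0.2417 0.038 ]
the job is handed in; nothing more can be done
None
```

Both stacks are made up and the job is handed in, at about 45 s of the 96 s allowed. The blue spindle carries the ball bearing, the brass sleeve and the locknut, bottom to top. The yellow spindle carries the green spacer with the smallest of the three red collars on it.

- **Pictures:** After the last release both cameras show the posts standing inside the bores. The parts look flat and in the right order, and the gripper was open and clear of everything. The orange plug and multimeter look unmoved in the pictures; I did not measure them.
- **Forces:** The force readings I saw between moves stayed below about 3 N.
- **Collar height:** The two views put the red collar's middle at 45 mm, against 38 mm expected. That matches the roughly 5 mm upward bias both cameras gave for most of the other parts.
- **Locknut height (this check failed):** It came out at 27 mm, against 53.5 mm expected. I think the dark mask picked up shadow and the parts below the nut, but I handed in without re-measuring it. That the nut is seated rests on the pictures and on the gripper height at release (fingertips at 51.6 mm, about 51 mm planned).

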